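Click the retractable scriber open on the angle plate

ROBOT

A 6-joint arm with a two-finger parallel gripper is mounted at the origin on the work surface. World frame = base frame: x ahead of the robot, y to its left, z up, the work surface at z = 0. Lengths are in m, angles in rad, forces in N, time in s.
With the tool pointing down it reaches from about 0.35 to 0.85 m from the base axis. Payload 8.1 kg.
Tool frame: the origin (TCP) lies at the centre of the arm's flange, where the gripper is bolted on; the fingertips stand 186 mm ahead of it and the grasp point (between the pads) lies 167 mm ahead of it; z points along the fingers, y is the direction in which the jaws open and shut (so a half turn about z gives the same grasp; the last joint's range is limited). The gripper opens to 93 mm and grips with 3 to 60 N. Pads are 15 mm wide; open, the fingers measure 128 mm over their backs; the gripper's body (75 mm by 188 mm) begins 65 mm behind the grasp point.
Start: joints at [1.25, 0.13, 1.488, -0, 1.523, -0.085], TCP at [0.14, 0.583, 0.405] pointing down, gripper open.
Joint ranges: [-2.96, 2.96], [-0.89, 2.26], [0.02, 2.5], [-1.34, 4.48], [0, 2.73], [-2.66, 2.66]. Speed limits (rad/s): [2.39, 2.39, 2.79, 3.14, 3.14, 3.14].

INTERFACE

Orientations are given as a rotation vector (axis times angle).
In Python, from plant import robot, viewer, order gives the robot as it stands.
- The arm moves only by the tool apply_moves, never from a script. Its argument "deltas" is a list of rows, each a list of 3 entries, a list of its own where there are three numbers: the finger opening in mm, from 0 to 93, then the shift along the tool's x, y, z in mm, then the turn about the tool's z in rad. In form: [[grip, [dx, dy, dz], yaw], ...]. A call has 1 to 5 rows; each row shifts and turns the commanded pose from where the row before left it, along the tool's axes as they then stand; what a row does not reach is not made up. A row lasts 1/8 s, in which the tool goes at most 62.5 mm and 10.7 degrees, less where a joint would pass 70% of its speed; a pose out of reach is approached as far as the arm can. A call is refused whole if a number of a shift passes 62.5 or a number of a turn 0.188, either way. A call with a gripper value outside its range is refused whole. The fingers move at their own pace and stop on an object; "grip_force" is the grip in N (left out, the last holds). Time passes only in rows, so rows that do not move let the fingers close. It gives the time, the measured TCP pose, the force and the opening at its end, in the units of the state.
- robot.read_state(): the state, without advancing time (a new reading comes with each control period).
- viewer.read_camera(name): name is "scene" or "top"; returns the picture (480x640x3 uint8, blue, green, red); there is no depth.
- viewer.get_calibration(name): a dict with "fx", "fy", "cx", "cy" (pixels), "distortion" ([k1, k2, p1, p2, k3] as OpenCV has them; the pictures are not rectified), "R" (3x3) and "t" (3): a world point X has camera coordinates R X + t. Camera axes: x right, y down, z forward; pixel columns grow to the right and rows downward; lengths in m; the calibration is good to about 2 mm. A picture is of the moment at which its call begins. get_calibration takes no time and is no camera call.
- order.close_job(): hands the job in, once; it reports no verdict.
The state is a dict: "t": time; "q": joint angles; "dq": joint speeds; "joint_torque": joint torques, N m; "tool_pos": TCP position; "orientation": TCP orientation; "force": force on the tool from outside, world axes, zero at the start; "wrist_torque": the same for the moment, N m; "opening": finger opening in m.
Only numpy, scipy, OpenCV 4.12 (cv2) and the standard library are available. Lean on these libraries where they do the work, as an engineer would, in place of code of your own. Each camera call takes 0.05 s, during which the arm holds its last target. There are 200 camera calls.

TASK

Get the retractable scriber ready for marking out the manifold: pick it up from among the tools, and while holding it push its end button squarely against the upright face of the steel angle plate until the button is fully in and the point is out. Then lay it flat and lengthwise in the middle of the shallow parts tray, setting it down rather than dropping it.

Things in the scene. Friction and masses are not known exactly. Their poses are not given: they have to be found in the camera images.
- pen: Retractable scriber lying on the bench: octagonal aluminium barrel, 100 mm long, 20 across flats, 105 g, thick steel button (13 mm diameter) on one end, a cone nose on the other. Origin on its axis at mid-barrel, x to the button: button face at +64 mm (+54 pushed in), nose end at -70. Button starts to the left (+y) within 25 degrees. Its look-alikes, 0.1 m off, have domed ends or a long thin pin.
- button (a joint): Travel of the scriber's push button in m: 0 out, 0.010 fully in. It moves against a steady drag of about 5 N (a little more when pushed fast) and stays where it is pushed; the scribing point comes out of the cone by the same distance.
- stop: Steel angle plate fixed to the bench: upright slab 120 mm wide, 16 thick, 80 high, with a foot and ribs behind. Origin at bench height under the middle of the bare upright face, z up, x along the face. The bare face looks along its -y axis (to the robot's right, where the scriber lies, turned up to 17 degrees); the foot reaches 85 mm to +y.
- tray: The shallow open parts tray fixed to the bench, aluminium with a black rubber floor: 160 mm (its x) by 220 mm (its y, the lengthwise direction) outside, walls 5 mm thick and 18 mm high. Origin under its centre at bench height; the floor's top is 6 mm above it.
Not all that is in view belongs to the job. What is shaped like the pen but orange is not meant.

How it is judged:
On the way, in this order (a step that is already met when the one before it is completed fails the run):
1. the scriber is picked up off the bench (height (world z) of pen above 0.02 m and contact force between the fingers and pen above 0.5 N), for 0.1 s.
2. held in the fingers, its button is pushed in (9 of 10 mm or more) against the angle plate, the barrel within 15 degrees of square to the face (value of joint button above 0.009 m and contact force between pen and stop above 1 N and angle between the x axis of pen and the y axis of stop, either way round below 0.262 rad and contact force between the fingers and pen above 0.5 N), for 0.02 s.
3. the scriber is lowered onto the tray floor (within about 12 mm of it) while still held (z of pen in the frame of tray below 0.028 m and x of pen in the frame of tray between -0.06 and 0.06 m and y of pen in the frame of tray between -0.04 and 0.04 m and contact force between the fingers and pen above 0.5 N), for 0.02 s.
At the end, for the whole second after the job is handed in: The scriber lies still and flat on the tray's floor, its middle within 55 mm across and 35 mm along of the tray's middle, its barrel within 20 degrees of the tray's long direction (either way round), with its button at least 8 mm in (value of joint button above 0.008 m and x of pen in the frame of tray between -0.055 and 0.055 m and y of pen in the frame of tray between -0.035 and 0.035 m and z of pen in the frame of tray below 0.021 m and angle between pen's own x axis and vertical between 1.45 and 1.69 rad and angle between the x axis of pen and the y axis of tray, either way round below 0.35 rad and linear speed of pen below 0.02 m/s); the robot touches nothing.
It also fails if it takes over 51 s, if anything falls off the work surface, if the arm or the gripper's body presses on something with over 40 N, if the wrist force passes 120 N, or if a joint passes its speed limit or range.

## Working session

There is one attempt and no reset: what is moved stays moved. The work goes in short steps, Python scripts to look and compute and a tool call to move; the robot and the scene stay as the last step left them, time stands still between calls to the robot, and variables do not carry over. Pictures are saved under pics/ and viewed, about 8 in all and at most 12, crops included, and the job is handed in when it is done.

Besides the shell and the picture viewer there is one more tool, called after "Emit:" in YAML: its name, and indented under it one key for each argument. apply_moves: Moves the arm, as the interface text tells. Its arguments: {"type":"object","properties":{"deltas":{"type":"array"},"grip_force":{"type":"number"}},"required":["deltas"]}

```bash
mkdir -p pics; cat > h.py <<'E'
import numpy as np, cv2
from plant import robot, viewer, order
from scipy.spatial.transform import Rotation as R
def pix2w(name,uv,z):
    c=viewer.get_calibration(name);K=np.array([[c['fx'],0,c['cx']],[0,c['fy'],c['cy']],[0,0,1]])
    uv=np.array(uv,float).reshape(-1,1,2);n=cv2.undistortPoints(uv,K,np.array(c['distortion'])).reshape(-1,2)
    Rm=np.array(c['R']);o=-Rm.T@np.array(c['t']);d=np.c_[n,np.ones(len(n))]@Rm
    return o+d*((np.broadcast_to(z,len(n))-o[2])/d[:,2])[:,None]
def w2pix(name,X):
    c=viewer.get_calibration(name);K=np.array([[c['fx'],0,c['cx']],[0,c['fy'],c['cy']],[0,0,1]])
    return cv2.projectPoints(np.array(X,float).reshape(-1,1,3),cv2.Rodrigues(np.array(c['R']))[0],np.array(c['t'],float),K,np.array(c['distortion']))[0].reshape(-1,2)
E
python3 - <<'E'
from h import *
for n in("top","scene"):
    cv2.imwrite(f"pics/{n}0.png",viewer.read_camera(n)); c=viewer.get_calibration(n);print(n,-np.array(c['R']).T@np.array(c['t']),c['fx'],np.round(c['R'],2).tolist())
s=robot.read_state();print(s['tool_pos'],R.from_rotvec(s['orientation']).as_matrix().round(3),s['force'],s['opening'],s['t'])
E
```

```text
top [0.30087663 0.00196544 1.02001517] 493.91055271105745 [[-0.0, -1.0, -0.01], [-0.99, 0.0, -0.15], [0.15, 0.01, -0.99]]
scene [ 0.73384944 -0.54861308  0.69135778] 435.62364226672986 [[0.88, 0.47, 0.01], [0.34, -0.61, -0.72], [-0.33, 0.64, -0.7]]
[0.14008369 0.58320684 0.40380802] [[-0.972  0.234 -0.001]
 [ 0.234  0.972 -0.002]
 [ 0.    -0.002 -1.   ]] [-0.7677974   0.30172357 -0.02129191] 0.09269388822693249 0.1
```

View pics/top0.png

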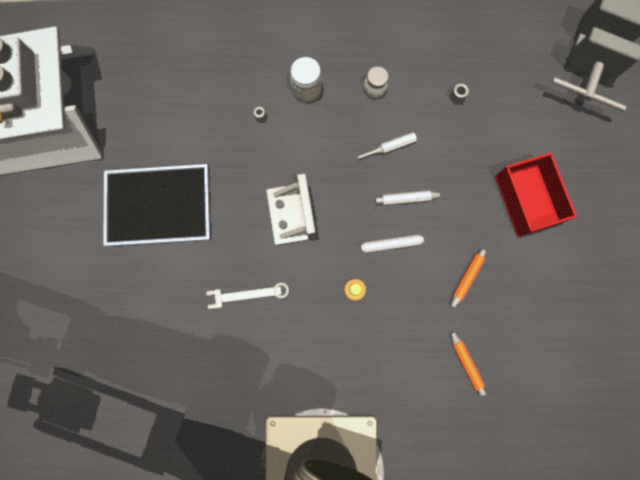

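View pics/scene0.png

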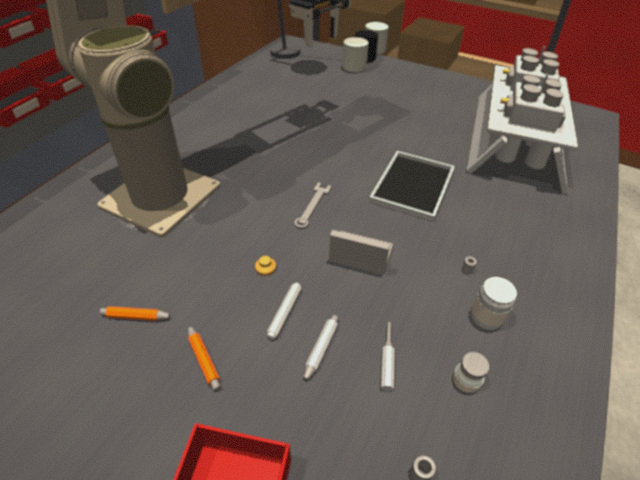

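The top view shows three silver candidates:
- (408,198): a short thick button at the left (378,200) and a cone on the right (438,195).
- (392,244): both ends domed.
- (388,146): a long thin pin.

The one at (408,198) fits the description. The plate is at about (305,207) and the tray is centred at (157,205). I'll confirm with one crop.

```bash
python3 - <<'E'
from h import *
im=cv2.imread("pics/top0.png")
cv2.imwrite("pics/c1.png",cv2.resize(im[160:260,255:450],None,fx=4,fy=4,interpolation=cv2.INTER_CUBIC))
g=cv2.cvtColor(im,cv2.COLOR_BGR2GRAY)
m=np.zeros_like(g);m[178:218,365:450]=(g[178:218,365:450]>105)
n,l,st,ce=cv2.connectedComponentsWithStats(m);i=1+st[1:,4].argmax()
ys,xs=np.where(l==i);print(st[i]);P=pix2w("top",np.c_[xs,ys],0.01)[:,:2]
mu=P.mean(0);w,v=np.linalg.eigh(np.cov((P-mu).T));d=v[:,1]*np.sign(v[1,1]);s=(P-mu)@d
print("pen mu",mu,"dir",d,"ang from +y",np.degrees(np.arctan2(-d[0],d[1])),"ext",s.min(),s.max(), "width",np.ptp((P-mu)@v[:,0]))
m=((g[150:260,90:225]>120)).astype(np.uint8)
c=max(cv2.findContours(m,cv2.RETR_EXTERNAL,cv2.CHAIN_APPROX_NONE)[0],key=cv2.contourArea).reshape(-1,2)+[90,150]
q=cv2.boxPoints(cv2.minAreaRect(c.astype(np.float32)));Q=pix2w("top",q,0.018)[:,:2];print("tray",q.tolist(),Q.round(4).tolist(),Q.mean(0))
E
```

```text
[ 365  178   85   40 2649]
pen mu [ 0.54873177 -0.18117614] dir [0.05017887 0.99874025] ang from +y -2.8762454342191 ext -0.08834994105464636 0.0892970835841501 width 0.08784995202968082
tray [[97.56898498535156, 169.33116149902344], [206.91851806640625, 162.6635284423828], [211.60365295410156, 239.4998016357422], [102.25411987304688, 246.1674346923828]] [[0.6143, 0.4753], [0.6268, 0.2406], [0.4622, 0.2254], [0.4488, 0.4542]] [0.53800434 0.34886525]
```

View pics/c1.png

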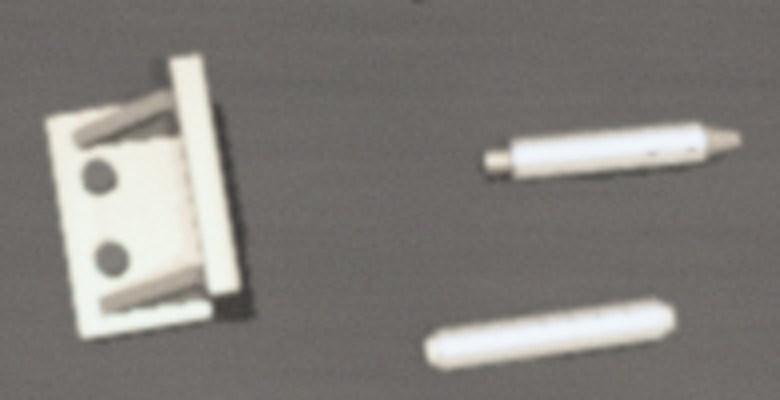

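The crop confirms it: the upper tool (button at crop 485,161, cone nose at 741,139) is the scriber. The bare face's top edge runs from (204,54) to (241,291) in the crop. My threshold was too low, so I'm redoing the numbers.

```bash
python3 - <<'E'
from h import *
im=cv2.imread("pics/top0.png");g=cv2.cvtColor(im,cv2.COLOR_BGR2GRAY)
f=lambda p:(np.array(p,float)+.5)/4-.5+[255,160]
b,l,r,n=pix2w("top",f([(485,161),(513,157),(706,143),(741,139)]),[.01,.014,.014,.01])
print("btn,bl,br,nose",b,l,r,n,"mid",(l+r)/2,np.linalg.norm(l-r),np.linalg.norm(b-n))
m=np.zeros_like(g);m[178:218,365:450]=(g[178:218,365:450]>170)
nn,lab,st,ce=cv2.connectedComponentsWithStats(m);i=1+st[1:,4].argmax();ys,xs=np.where(lab==i)
P=pix2w("top",np.c_[xs,ys],0.017)[:,:2];mu=P.mean(0);v=np.linalg.eigh(np.cov((P-mu).T))[1][:,1];v*=np.sign(v[1]);s=(P-mu)@v
print("barrel",mu,v,"deg from y",np.degrees(np.arctan2(-v[0],v[1])),s.min(),s.max())
a,c=pix2w("top",f([(204,54),(241,291)]),.08);d=(a-c)/np.linalg.norm(a-c)
print("face top",a,c,np.linalg.norm(a-c),"normal -y rot deg",np.degrees(np.arctan2(d[1],d[0])))
m=((g[150:260,90:225]>150)).astype(np.uint8)
c=max(cv2.findContours(m,cv2.RETR_EXTERNAL,cv2.CHAIN_APPROX_NONE)[0],key=cv2.contourArea).reshape(-1,2)+[90,150]
q=cv2.boxPoints(cv2.minAreaRect(c.astype(np.float32)));Q=pix2w("top",q,0.018)[:,:2]
print("tray",q.round(1).tolist(),Q.round(3).tolist(),Q.mean(0),np.linalg.norm(np.diff(Q,axis=0),axis=1))
E
```

```text
btn,bl,br,nose [ 0.54671392 -0.11547906  0.01      ] [ 0.54785527 -0.12968491  0.014     ] [ 0.55524085 -0.23098523  0.014     ] [ 0.55840107 -0.25046142  0.01      ] mid [ 0.55154806 -0.18033507  0.014     ] 0.1015691936611275 0.13548736297137723
barrel [ 0.55099455 -0.17939116] [-0.09564868  0.99541515] deg from y 5.488656365554196 -0.06573564078378237 0.06477340775290572
face top [0.58406649 0.02983522 0.08      ] [0.46560518 0.01170963 0.08      ] 0.119839967424301 normal -y rot deg 8.699271082378393
tray [[98.5, 169.89999389648438], [206.8000030517578, 163.3000030517578], [211.5, 238.89999389648438], [103.0999984741211, 245.5]] [[0.613, 0.473], [0.625, 0.241], [0.463, 0.226], [0.45, 0.452]] [0.53801941 0.34804787] [0.23287668 0.16265987 0.22711673]
```

The scriber is at about (0.5515, -0.180), at 95° in the plan view. The face centre is about (0.525, 0.021), turned about 8.7°. I'll yaw first.

Emit:
apply_moves:
  deltas:
    - [93,[0,0,0],0.18]
    - [93,[0,0,0],0.18]
    - [93,[0,0,0],0.18]
    - [93,[0,0,0],0.18]
    - [93,[0,0,0],0.18]
  grip_force: 25

```text
t: 0.72
tool_pos: [0.1401, 0.5833, 0.4041]
orientation: [1.697, 2.643, -0.002]
force: [0.1, -0.3, 0.1]
opening: 0.0929
```

Emit:
apply_moves:
  deltas:
    - [50,[0,0,0],0.174]
    - [50,[0,0,0],0.174]
    - [50,[-49,21,0],0]
    - [50,[-49,21,0],0]
    - [50,[-49,21,0],0]

```text
t: 1.35
tool_pos: [0.216, 0.441, 0.4041]
orientation: [2.122, 2.316, -0.001]
force: [1.2, -0.3, 0.7]
opening: 0.051
```

Emit:
apply_moves:
  deltas:
    - [50,[-49,21,0],0]
    - [50,[-49,21,0],0]
    - [50,[-49,21,0],0]
    - [50,[-49,21,0],0]
    - [50,[-49,21,0],0]

```text
t: 1.98
tool_pos: [0.3419, 0.2059, 0.4045]
orientation: [2.122, 2.316, 0.0]
force: [0.6, 0.1, 0.2]
opening: 0.0498
```

Emit:
apply_moves:
  deltas:
    - [50,[-49,21,0],0]
    - [50,[-49,21,0],0]
    - [50,[-49,21,0],0]
    - [50,[-49,21,0],0]
    - [50,[-49,21,0],0]

```text
t: 2.6
tool_pos: [0.4679, -0.0292, 0.4045]
orientation: [-2.123, -2.315, -0.0]
force: [1.9, -0.1, 0.7]
opening: 0.0499
```

Emit:
apply_moves:
  deltas:
    - [50,[-49,21,0],0]
    - [50,[-49,21,0],0]
    - [50,[-49,21,0],0]
    - [50,[0,0,0],0]
    - [50,[0,0,0],0]

```text
t: 3.22
tool_pos: [0.5428, -0.1683, 0.404]
orientation: [-2.122, -2.314, 0.0]
force: [-0.6, 0.1, 0.2]
opening: 0.0497
```

```bash
cat > w.py <<'E'
from h import *
s=robot.read_state();M=R.from_rotvec(s['orientation']).as_matrix()
print(s['t'],s['tool_pos'],"x ang",np.degrees(np.arctan2(M[1,0],M[0,0])),"z",M[:,2].round(3),s['force'],s['opening'],s['q'])
def need(x,y): print("need mm tool", (M.T@(np.array([x,y,s['tool_pos'][2]])-s['tool_pos'])*1000).round(1))
E
python3 -c "
from w import *
need(.5515,-.180)
cv2.imwrite('pics/s1.png',viewer.read_camera('scene'))"
```

```text
3.225 [ 0.54279088 -0.16831217  0.40403314] x ang 94.9529621545364 z [-0.001  0.001 -1.   ] [-0.64868219  0.13049749  0.18652045] 0.049720050786099666 [-3.91022780e-01  4.61269384e-02  1.57873901e+00  3.57136687e-04
  1.51835303e+00 -4.77487969e-01]
need mm tool [-12.4   7.7  -0. ]
```

Emit:
apply_moves:
  deltas:
    - [50,[-12,7.5,0],0]
    - [50,[0,0,50],0]
    - [50,[0,0,50],0]
    - [50,[0,0,50],0]
    - [50,[0,0,0],0]

```text
t: 3.9
tool_pos: [0.5496, -0.1786, 0.2504]
orientation: [-2.116, -2.311, 0.005]
force: [-0.8, 0.6, 0.6]
opening: 0.0498
```

```bash
python3 -c "
from w import *
need(.5515,-.180)
a=viewer.read_camera('scene');b=viewer.read_camera('top')
p=w2pix('scene',[[.5515,-.18,.01],[.5515-.0051,-.18+.0498,.01],[.5515+.0051,-.18-.0498,.01]]);print(p)
a=cv2.resize(a[290:410,250:390],None,fx=4,fy=4,interpolation=cv2.INTER_CUBIC);b=cv2.resize(b[160:240,340:450],None,fx=4,fy=4,interpolation=cv2.INTER_CUBIC)
for u,v in p: cv2.circle(a,(int((u-250)*4),int((v-290)*4)),4,(0,0,255),-1)
o=np.zeros((480,560+0,3),np.uint8);o=a
cv2.imwrite('pics/s2.png',o)"
```

```text
3.9 [ 0.54958224 -0.17855291  0.25042337] x ang 95.03629443832614 z [-0.008  0.003 -1.   ] [-0.8147086   0.60813471  0.62083703] 0.049752728843438954 [-4.02814726e-01  2.01401253e-01  1.70011927e+00 -1.12338971e-04
  1.24871306e+00 -4.90693884e-01]
need mm tool [-1.6  1.8 -0. ]
[[321.30028327 344.63261508]
 [331.50431562 322.7936411 ]
 [310.22273837 368.26825062]]
```

View pics/s2.png

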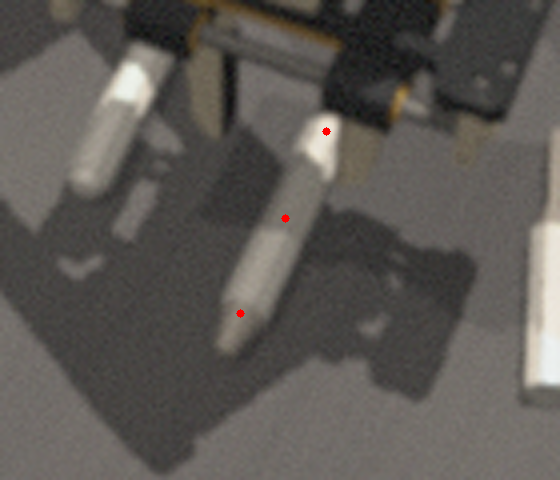

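The picture shows the scriber at crop (285,218), lying between the fingers, with the predicted axis points on the barrel. I'll descend and grasp it.

Emit:
apply_moves:
  deltas:
    - [50,[-1,1.5,30],0]
    - [50,[0,0,25],0]
    - [50,[0,0,6],0]
    - [50,[0,0,0],0]
    - [50,[0,0,0],0]

```text
t: 4.62
tool_pos: [0.5541, -0.181, 0.196]
orientation: [2.121, 2.314, 0.002]
force: [0.4, -0.7, 0.4]
opening: 0.0501
```

Emit:
apply_moves:
  deltas:
    - [5,[0,0,0],0]
    - [5,[0,0,0],0]
    - [5,[0,0,0],0]
    - [5,[0,0,0],0]
    - [5,[0,0,0],0]

```text
t: 5.25
tool_pos: [0.553, -0.1806, 0.1937]
orientation: [-2.123, -2.316, 0.0]
force: [-1.0, -0.2, 1.3]
opening: 0.0196
```

The grip is a bit high on the barrel, so I'll reopen, lower 5 mm and regrip.

Emit:
apply_moves:
  deltas:
    - [40,[0,0,0],0]
    - [40,[0,0,0],0]
    - [40,[0,0,3],0]
    - [40,[0,0,2],0]
    - [40,[0,0,0],0]

```text
t: 5.88
tool_pos: [0.5529, -0.1805, 0.1883]
orientation: [-2.122, -2.315, 0.0]
force: [0.4, 0.1, -0.4]
opening: 0.0399
```

Emit:
apply_moves:
  deltas:
    - [5,[0,0,0],0]
    - [5,[0,0,0],0]
    - [5,[0,0,0],0]
    - [5,[0,0,0],0]
    - [5,[0,0,0],0]
  grip_force: 35

```text
t: 6.5
tool_pos: [0.5532, -0.1806, 0.1888]
orientation: [2.123, 2.316, 0.0]
force: [0.3, 0.4, 0.4]
opening: 0.0195
```

Emit:
apply_moves:
  deltas:
    - [5,[0,0,-10],0]
    - [5,[0,0,-15],0]
    - [5,[0,0,-15],0]
    - [5,[0,0,0],0]
    - [5,[0,0,0],0]

```text
t: 7.12
tool_pos: [0.553, -0.1806, 0.2288]
orientation: [2.123, 2.316, 0.0]
force: [0.2, 0.7, -1.6]
opening: 0.0196
```

```bash
python3 -c "
from w import *
a=viewer.read_camera('scene');b=viewer.read_camera('top')
a=cv2.resize(a[215:405,240:410],None,fx=3,fy=3,interpolation=cv2.INTER_CUBIC);cv2.imwrite('pics/s3.png',a)"
```

```text
7.125 [ 0.55304491 -0.18058571  0.2288208 ] x ang 94.98453406991456 z [ 0. -0. -1.] [ 0.24680718  0.69853081 -1.64745281] 0.01959840349407209 [-4.03735880e-01  2.33803892e-01  1.70583907e+00  4.27738927e-06
  1.20173988e+00 -4.90733963e-01]
```

View pics/s3.png

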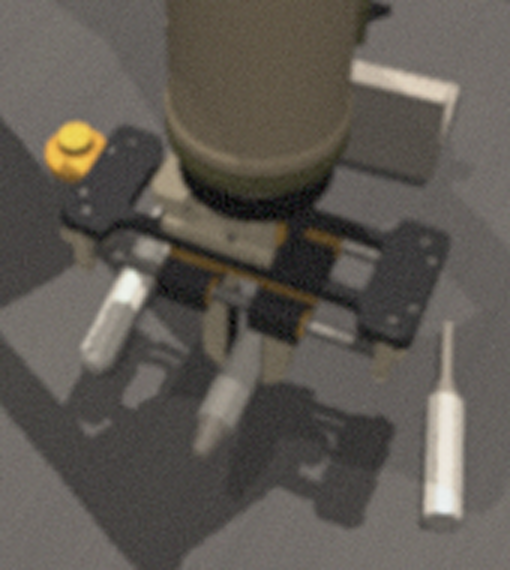

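The scriber is held, with its nose at crop (208,438), and is clear of the bench. Next I'll square it to the face with a -0.065 rad yaw and approach.

Emit:
apply_moves:
  deltas:
    - [5,[0,0,0],-0.065]
    - [5,[30,0,0],0]
    - [5,[40,0,0],0]
    - [5,[35,0,0],0]
    - [5,[12,0,0],0]
  grip_force: 45

```text
t: 7.85
tool_pos: [0.5347, -0.0633, 0.2279]
orientation: [-2.043, -2.384, 0.001]
force: [0.4, -0.1, -1.5]
opening: 0.0194
```

Emit:
apply_moves:
  deltas:
    - [5,[0,0,0],0]
    - [5,[0,0,0],0]

```text
t: 8.1
tool_pos: [0.5356, -0.0658, 0.2287]
orientation: [2.047, 2.383, -0.0]
force: [0.6, 0.1, -1.2]
opening: 0.0194
```

```bash
python3 -c "
from w import *
d=s['tool_pos'][:2]-np.array([.525,.0208]);print('xs,ys',d@[.988,.151],d@[-.151,.988])
a=viewer.read_camera('scene');b=viewer.read_camera('top')
a=cv2.resize(a[210:330,280:410],None,fx=5,fy=5,interpolation=cv2.INTER_CUBIC);cv2.imwrite('pics/s4.png',a)
"
```

```text
8.1 [ 0.53560378 -0.06582073  0.22873696] x ang 98.68361161561742 z [ 0. -0. -1.] [ 0.55648864  0.05398804 -1.20376872] 0.019404495621119604 [-2.17157308e-01  1.27557844e-01  1.82656925e+00 -4.31523284e-04
  1.18718071e+00 -3.68553498e-01]
xs,ys -0.0026031992420969124 -0.0871824497842019
```

View pics/s4.png

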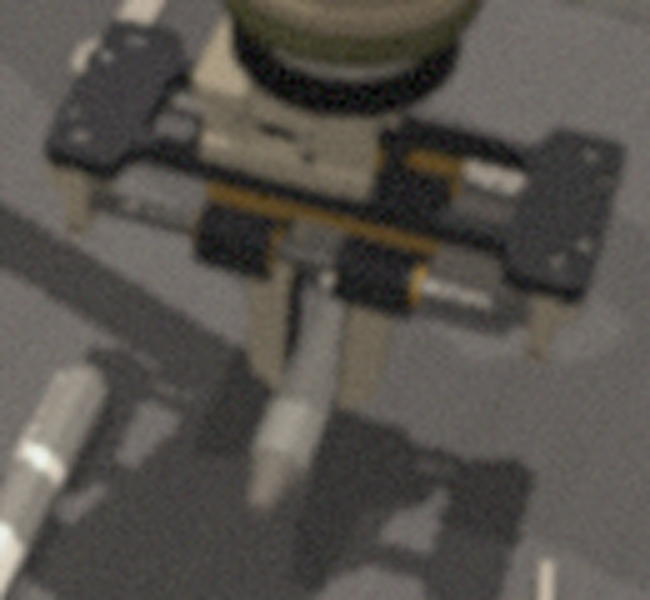

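The scriber is still aligned in the fingers and the face is about 23 mm ahead. I'll approach slowly and watch the force.

Emit:
apply_moves:
  deltas:
    - [5,[8,0,0],0]
    - [5,[6,0,0],0]
    - [5,[3,0,0],0]
    - [5,[0,0,0],0]

```text
t: 8.7
tool_pos: [0.5328, -0.0478, 0.2287]
orientation: [2.046, 2.384, -0.0]
force: [0.4, 0.4, -1.8]
opening: 0.0195
```

Emit:
apply_moves:
  deltas:
    - [5,[2,0,0],0]
    - [5,[2,0,0],0]
    - [5,[2,0,0],0]
    - [5,[0,0,0],0]

```text
t: 9.2
tool_pos: [0.532, -0.0426, 0.2289]
orientation: [2.046, 2.383, -0.001]
force: [0.4, -4.9, -1.2]
opening: 0.0194
```

Emit:
apply_moves:
  deltas:
    - [5,[2,0,0],0]
    - [5,[2,0,0],0]
    - [5,[0,0,0],0]

```text
t: 9.57
tool_pos: [0.5314, -0.0385, 0.2289]
orientation: [2.046, 2.383, -0.0]
force: [0.5, -5.0, -2.4]
opening: 0.0194
```

The 5 N drag is present, so the button is moving. I'll continue until the force jumps at full travel.

Emit:
apply_moves:
  deltas:
    - [5,[2,0,0],0]
    - [5,[1,0,0],0]
    - [5,[0,0,0],0]

```text
t: 9.95
tool_pos: [0.5309, -0.0355, 0.2288]
orientation: [2.046, 2.383, -0.0]
force: [0.7, -4.8, -1.2]
opening: 0.0192
```

Emit:
apply_moves:
  deltas:
    - [5,[1,0,0],0]
    - [5,[1,0,0],0]
    - [5,[0,0,0],0]

```text
t: 10.32
tool_pos: [0.5307, -0.0339, 0.2289]
orientation: [2.046, 2.383, -0.001]
force: [1.0, -6.7, -1.2]
opening: 0.0192
```

Emit:
apply_moves:
  deltas:
    - [5,[1,0,0],0]
    - [5,[0,0,0],0]
    - [5,[0,0,0],0]

```text
t: 10.7
tool_pos: [0.5307, -0.0336, 0.2291]
orientation: [2.045, 2.382, -0.002]
force: [0.8, -11.5, -2.5]
opening: 0.0193
```

Emit:
apply_moves:
  deltas:
    - [5,[1,0,0],0]
    - [5,[0,0,0],0]
    - [5,[0,0,0],0]

```text
t: 11.08
tool_pos: [0.5306, -0.0332, 0.2292]
orientation: [2.045, 2.38, -0.003]
force: [1.3, -15.5, -1.8]
opening: 0.0193
```

The force climbs at about 4 N/mm with almost no advance, so the button is fully in. I'll back off, raise it, and refine the tray pose.

Emit:
apply_moves:
  deltas:
    - [5,[-5,0,0],0]
    - [5,[-20,0,0],0]
    - [5,[-25,0,0],0]
    - [5,[0,0,-30],0]
    - [5,[0,0,-40],0]

```text
t: 11.7
tool_pos: [0.5372, -0.0817, 0.298]
orientation: [-2.045, -2.38, 0.002]
force: [1.0, -0.1, -0.1]
opening: 0.0192
```

Emit:
apply_moves:
  deltas:
    - [5,[0,0,-40],0]
    - [5,[0,0,0],0]
    - [5,[0,0,0],0]

```text
t: 12.08
tool_pos: [0.5376, -0.0811, 0.3379]
orientation: [-2.046, -2.383, 0.0]
force: [0.3, 0.3, -2.0]
opening: 0.0193
```

```bash
python3 -c "
from w import *
a=viewer.read_camera('scene')
im=cv2.imread('pics/top0.png')
g=cv2.cvtColor(im,cv2.COLOR_BGR2GRAY)
# inner black floor
m=(g[150:260,90:225]<45).astype(np.uint8)
c=max(cv2.findContours(m,cv2.RETR_EXTERNAL,cv2.CHAIN_APPROX_NONE)[0],key=cv2.contourArea).reshape(-1,2)+[90,150]
W=pix2w('top',c,.012)[:,:2].astype(np.float32);r=cv2.minAreaRect(W);print('inner world',r,cv2.boxPoints(r).round(3).tolist())
a=cv2.resize(a[200:330,280:420],None,fx=4,fy=4,interpolation=cv2.INTER_CUBIC)
t=cv2.resize(im[150:260,90:225],None,fx=4,fy=4,interpolation=cv2.INTER_CUBIC)
o=np.zeros((520+0,560,3),np.uint8);o[:]=a;cv2.imwrite('pics/s5.png',o)
need(.537,.346)
"
```

```text
12.075 [ 0.5375788  -0.08112513  0.33791055] x ang 98.6999836952705 z [-0.001  0.001 -1.   ] [ 0.27357366  0.34976782 -2.04220366] 0.019295087223508922 [-2.44189152e-01  2.02133289e-02  1.72716800e+00  2.74759876e-04
  1.39519848e+00 -3.96080899e-01]
inner world ((0.5382716059684753, 0.3484574556350708), (0.14008204638957977, 0.19840428233146667), 3.267101287841797) [[0.46299999952316284, 0.4440000057220459], [0.4740000069141388, 0.24500000476837158], [0.6140000224113464, 0.2529999911785126], [0.6029999852180481, 0.45100000500679016]]
need mm tool [4.223e+02 6.400e+01 2.000e-01]
```

View pics/s5.png

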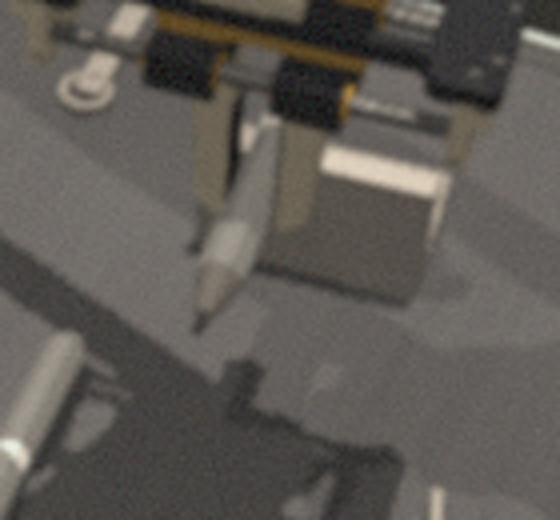

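The scribing point is clearly out at crop (200,322). The tray centre is about (0.538, 0.348) and its long axis is at 93.3°. I'll carry the scriber over.

Emit:
apply_moves:
  deltas:
    - [5,[0,0,0],0.094]
    - [5,[30,2,0],0]
    - [5,[50,3,0],0]
    - [5,[50,3,0],0]
    - [5,[50,3,0],0]

```text
t: 12.75
tool_pos: [0.5376, 0.1009, 0.3366]
orientation: [-2.155, -2.283, 0.004]
force: [1.2, -0.9, -0.4]
opening: 0.0191
```

Emit:
apply_moves:
  deltas:
    - [5,[50,3,0],0]
    - [5,[50,3,0],0]
    - [5,[50,3,0],0]
    - [5,[50,3,0],0]
    - [5,[30,2,0],0]

```text
t: 13.38
tool_pos: [0.538, 0.332, 0.3361]
orientation: [-2.153, -2.286, 0.005]
force: [0.6, -0.4, -0.6]
opening: 0.0193
```

Emit:
apply_moves:
  deltas:
    - [5,[18,0,0],0]
    - [5,[0,0,30],0]
    - [5,[0,0,40],0]
    - [5,[0,0,0],0]
    - [5,[0,0,0],0]

```text
t: 14.0
tool_pos: [0.5383, 0.3476, 0.2695]
orientation: [2.157, 2.284, 0.0]
force: [1.0, 0.8, -1.4]
opening: 0.0198
```

```bash
python3 -c "
from w import *
need(.538,.348)
a=viewer.read_camera('scene')
a=cv2.resize(a[80:260,330:510],None,fx=3,fy=3,interpolation=cv2.INTER_CUBIC);cv2.imwrite('pics/s6.png',a)
"
```

```text
14.0 [0.53832363 0.34761981 0.26953145] x ang 93.29212943676094 z [ 0. -0. -1.] [ 1.04747803  0.76043483 -1.35198185] 0.019766429001442955 [ 4.93415905e-01  3.34989555e-01  1.50351965e+00 -7.74587916e-05
  1.30297459e+00  4.35977899e-01]
need mm tool [ 0.4 -0.3 -0. ]
```

View pics/s6.png

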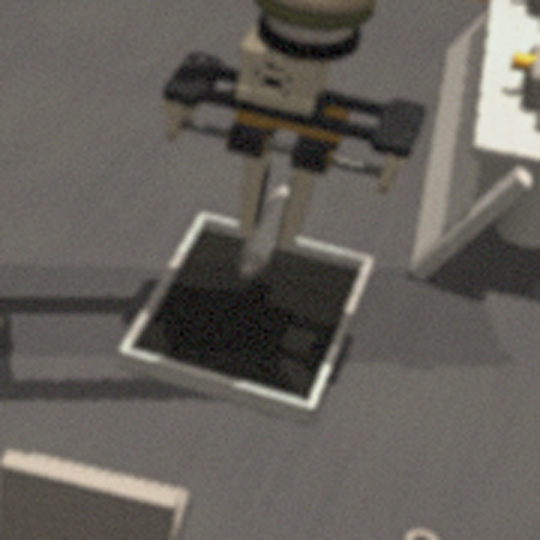

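The scriber is above the tray's middle and aligned lengthwise. I'll lower it; touchdown should come at TCP z of about 0.195.

Emit:
apply_moves:
  deltas:
    - [5,[0,0,35],0]
    - [5,[0,0,25],0]
    - [5,[0,0,9],0]
    - [5,[0,0,0],0]
    - [5,[0,0,0],0]

```text
t: 14.68
tool_pos: [0.5388, 0.3484, 0.2018]
orientation: [2.155, 2.284, 0.004]
force: [-0.0, -0.1, -0.9]
opening: 0.0192
```

Emit:
apply_moves:
  deltas:
    - [5,[0,0,2],0]
    - [5,[0,0,2],0]
    - [5,[0,0,0],0]

```text
t: 15.05
tool_pos: [0.5379, 0.3479, 0.1956]
orientation: [-2.156, -2.285, 0.0]
force: [0.3, 0.2, -2.2]
opening: 0.0189
```

Emit:
apply_moves:
  deltas:
    - [5,[0,0,1],0]
    - [5,[0,0,0],0]
    - [5,[0,0,0],0]

```text
t: 15.42
tool_pos: [0.538, 0.348, 0.1949]
orientation: [2.156, 2.285, 0.0]
force: [-0.4, -0.9, 0.5]
opening: 0.0193
```

Force went from -2.2 to +0.5 N, so it has touched down. I'll release it gently by opening in small steps, then lift.

Emit:
apply_moves:
  deltas:
    - [5,[0,0,0.5],0]
    - [5,[0,0,0],0]
    - [21,[0,0,0],0]
    - [24,[0,0,0],0]
    - [30,[0,0,0],0]
  grip_force: 10

```text
t: 16.05
tool_pos: [0.5379, 0.3479, 0.1941]
orientation: [-2.156, -2.285, 0.0]
force: [0.5, 0.5, 0.6]
opening: 0.0284
```

Emit:
apply_moves:
  deltas:
    - [40,[0,0,0],0]
    - [45,[0,0,0],0]
    - [45,[0,0,-5],0]
    - [45,[0,0,-20],0]
    - [45,[0,0,-40],0]

```text
t: 16.68
tool_pos: [0.5373, 0.3476, 0.2592]
orientation: [-2.155, -2.284, 0.005]
force: [1.3, -0.1, 0.8]
opening: 0.0449
```

Emit:
apply_moves:
  deltas:
    - [45,[0,0,-50],0]
    - [45,[0,0,-50],0]
    - [45,[0,0,-30],0]
    - [45,[0,0,0],0]
    - [45,[0,0,0],0]

```text
t: 17.3
tool_pos: [0.5377, 0.3478, 0.389]
orientation: [-2.156, -2.285, 0.0]
force: [0.5, -0.9, -1.0]
opening: 0.0449
```

```bash
python3 -c "
from w import *
a=viewer.read_camera('scene')
cv2.imwrite('pics/s7.png',cv2.resize(a[130:230,350:480],None,fx=5,fy=5,interpolation=cv2.INTER_CUBIC))
"
```

```text
17.3 [0.53770738 0.34782899 0.38901975] x ang 93.32376835839315 z [-0. -0. -1.] [ 0.49559254 -0.8865352  -0.98204686] 0.04486144077427296 [ 4.94147741e-01  2.45981146e-01  1.38671029e+00 -2.79559895e-05
  1.50919789e+00  4.36138784e-01]
```

View pics/s7.png

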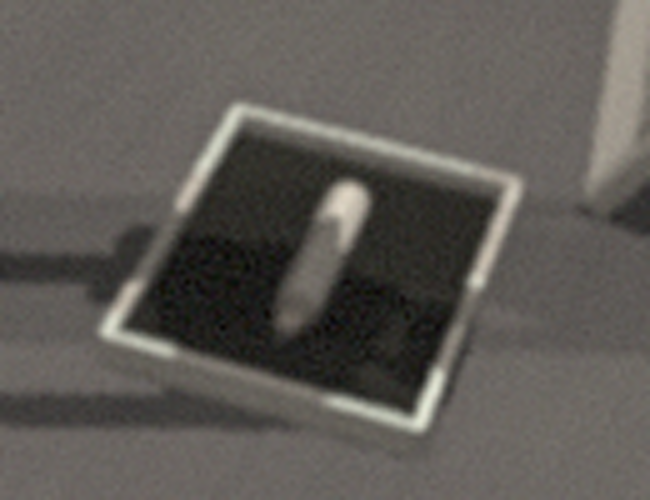

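The scriber lies flat, centred and lengthwise in the tray, from crop (350,185) to (288,340), and the gripper is clear. Handing in.

```bash
python3 -c "
from plant import order
print(order.close_job())"
```

```text
the job is handed in; nothing more can be done
None
```

The scriber is lying in the middle of the tray with its button in, and the job is handed in at about 17 s of the 51 s allowed. No verdict was reported.

- **Pick-up:** I chose the silver tool with the short button and cone nose. My first grip was a little high on the barrel, so I regripped 5 mm lower before lifting.
- **Button:** I turned the scriber square to the angle plate (about 8.7° by my measurement) and pushed. There was a steady 5 N drag over roughly 10 mm. The force then rose to 15.5 N with almost no further movement, and a picture showed the point out of the cone.
- **Placing:** I lowered it until it touched the tray floor, released it in small steps and lifted away.

**Last checks:** The final picture shows it flat, central and lengthwise in the tray, with the gripper well clear. No checks failed. I did not measure its final pose or button travel in numbers, so those rest on the picture and the push force. One early measurement of the scriber and tray outlines used too low a brightness threshold, and I redid it before moving.

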